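# Clamp the round-nosed burnisher bit in the bench chuck

## Robot

A 6-joint arm with a two-finger parallel gripper is mounted at the origin on a cart in front of the work surface, level with it; the furniture and walls round the work are solid. World frame = base frame: x ahead of the robot, y to its left, z up, the work surface at z = 0. Lengths are in m, angles in rad, forces in N, time in s.
With the tool pointing down it reaches from about 0.425 to 0.95 m from the base axis. Payload 3.5 kg.
Tool frame: the origin (TCP) lies on the centre line of the jaws, within the pads' length; the fingertips stand 11 mm ahead of it and the grasp point (between the pads) lies 8 mm behind it; y points along the fingers, x is the direction in which the jaws open and shut, and the axes are right-handed (so a half turn about y gives the same grasp; the last joint's range is limited). The gripper opens to 85 mm and grips with 20 to 120 N. Pads are 22 mm wide; open, the fingers measure 114 mm over their backs; the gripper's body (76 mm by 85 mm) begins 54 mm behind the grasp point. The pads swing forward as they close: fully open they stand 13 mm farther back than shut.
Start: joints at [-1.272, 0.286, 1.577, -0, 1.279, -0.15], TCP at [0.293, -0.608, 0.242] pointing down, gripper open.
Joint ranges: [-2.77, 2.77], [-0.9, 2.22], [0.21, 2.48], [-1.53, 4.67], [0.24, 2.81], [-2.84, 2.84]. Speed limits (rad/s): [2.79, 2.79, 3.14, 3.14, 3.14, 3.14].

## Interface

Orientations are given as a unit quaternion [x, y, z, w].
In Python, from plant import get_state, read_camera, sign_off gives the robot as it stands.
- The arm moves only by the shell command python3 -m inch 'ROWS' [FORCE]. ROWS is JSON, a list of rows, each an object of numbers: "ax", "ay", "az": the turn, a rotation vector about the tool's x, y, z in rad; "x", "y", "z": the shift along the tool's x, y, z in mm; "hand": the closure, from -1 (fully open) to 1 (shut). In form: [{"ax": .., "ay": .., "az": .., "x": .., "y": .., "z": .., "hand": ..}, ...]. A call has 1 to 5 rows; each row shifts and turns the commanded pose from where the row before left it, along the tool's axes as they then stand; what a row does not reach is not made up. A row lasts 1/12 s, in which the tool goes at most 41.7 mm and 7.16 degrees, less where a joint would pass 70% of its speed; a pose out of reach is approached as far as the arm can. A call with a gripper value outside its range is refused whole. The fingers move at their own pace and stop on an object; FORCE is the grip in N (left out, the last holds). Time passes only in rows, so rows that do not move let the fingers close. It gives the time, the measured TCP pose, the force and the opening at its end, in the units of the state.
- get_state(): the state, without advancing time (a new reading comes with each control period).
- read_camera(name): name is "side" or "top" or "wrist"; returns a dict with "img" (420x560x3 uint8, red, green, blue), "fov_y" (degrees; the focal length in pixels is half the picture's height over the tangent of half this angle, whatever the lens; pixels are square), "cx", "cy" (the principal point, pixels), "T" (4x4, takes a point from camera to world coordinates); the wrist camera has in their place "T_tool_cam" (4x4, takes a point from camera to tool coordinates, whose origin is the TCP and whose axes are the tool frame's). Camera axes: x right, y down, z forward; pixel columns grow to the right and rows downward; lengths in m; the calibration is good to about 2 mm. A picture is of the moment at which its call begins: read the wrist's pose just before it. There is no depth.
- sign_off(): hands the job in, once; it reports no verdict.
The state is a dict: "time": time; "qpos": joint angles; "dq": joint speeds; "joint_efforts": joint torques, N m; "eef_pos": TCP position; "tcp_rot": TCP orientation; "contact_force": force on the tool from outside, world axes, zero at the start; "wrist_torque": the same for the moment, N m; "opening": opening from 0.0 (shut) to 1.0 (fully open).
Only numpy, scipy, OpenCV 4.12 (cv2) and the standard library are available. Lean on these libraries where they do the work, as an engineer would, in place of code of your own. Each camera call takes 0.05 s, during which the arm holds its last target. There are 200 camera calls.

## Task

Take the round-nosed burnisher bit out of the wooden rack, stand it nose up in the open bore of the bench chuck, and turn the chuck's knurled sleeve clockwise (seen from above) to its stop, so that the jaws close firmly on the bit. Leave the bit with the wide flat blade in the rack.

Things in the scene. Friction and masses are not known exactly. Their poses are not given: they have to be found in the camera images.
- round_bit: The bit to clamp: plain steel rod, 14 mm in diameter, 64 mm long, domed top (straight up to 56 mm), about 80 g. Origin: centre of its flat foot; z along the rod to the nose. Starts upright in one of two 17 mm holes, 72 mm apart, of a fixed wooden rack 56 x 130 x 30 mm; its foot is 8 mm above the table, so 42 mm of it stands free above the rack.
- flat_bit: The bit to leave alone: the same 14 mm steel shank, but with a flat blade on top, 34 mm wide and 5 mm thick; 74 mm long in all. Origin: centre of its foot. It stands in the rack's other hole.
- chuck: Bench chuck, fixed, axis upright. Origin: on the axis at table height; z up. Flange 90 mm square, 10 high (bolts to 14), collar 60 wide to 17, knurled steel sleeve 52 in diameter from 22 to 64 mm height (the chuck's top). Inside: bore 27 mm wide, floor 30 mm above the table, three jaws at 120 degrees that move inward together as the sleeve turns. A bit on the floor sticks out 30 mm.
- sleeve (a joint): Angle of the chuck's sleeve, rad: grows clockwise seen from above; 0 open, 1.35 its stop. Starts between 0 and 0.2. Jaws start 13 mm from the axis and move 6 mm per rad: they meet the bit at about 1.0, then press on it through springs up to the stop. Stiff (0.12 N m, about 0.3 at the stop); stays where left. One grasp across its diameter from above is enough.
There are look-alikes about, which are no part of the job. Leave any blue or yellow look-alike of the chuck alone.

How it is judged:
On the way, in this order (a step that is already met when the one before it is completed fails the run):
1. the round-nosed bit stands in the chuck's bore (horizontal distance between round_bit and chuck below 0.012 m and z of round_bit in the frame of chuck below 0.04 m), for 0.2 s.
2. the sleeve is turned until the jaws hold the bit (value of joint sleeve above 1.12 rad), for 0.2 s.
At the end, for the whole second after the job is handed in: Round-nosed bit nose up in the chuck, within 10 mm of its axis, foot under 40 mm above the table, tilt under 0.17 rad, at rest; sleeve beyond 1.12 rad, chuck pressing on the bit with over 3 N; flat-bladed bit within 20 mm of its start (value of joint sleeve above 1.12 rad and horizontal distance between round_bit and chuck below 0.01 m and z of round_bit in the frame of chuck below 0.04 m and angle between round_bit's own z axis and vertical below 0.17 rad and contact force between round_bit and chuck above 3 N and linear speed of round_bit below 0.02 m/s and distance of flat_bit from where it was at the start of the episode below 0.02 m); the robot touches nothing.
It fails at once if the flat-bladed bit is taken out of the rack or pushed over (distance of flat_bit from where it was at the start of the episode above 0.03 m or angle between flat_bit's own z axis and vertical above 0.5 rad).
It also fails if it takes over 48 s, if anything falls off the work surface, if the arm or the gripper's body presses on something with over 40 N, if the wrist force passes 120 N, or if a joint passes its speed limit or range.

## Working session

There is one attempt and no reset: what is moved stays moved. The work goes in short steps, Python scripts to look and compute and a shell command to move; the robot and the scene stay as the last step left them, time stands still between calls to the robot, and variables do not carry over. Pictures are saved under pics/ and viewed, about 8 in all and at most 12, crops included, and the job is handed in when it is done.

```bash
mkdir -p pics; cat > h.py <<'E'
import numpy as np,cv2
from plant import get_state,read_camera
from scipy.spatial.transform import Rotation as R
def cam(name):
    s=get_state(); c=read_camera(name)
    if name=="wrist":
        T=np.eye(4);T[:3,:3]=R.from_quat(s["tcp_rot"]).as_matrix();T[:3,3]=s["eef_pos"]
        c["T"]=T@np.array(c["T_tool_cam"])
    c["T"]=np.array(c["T"]);c["f"]=210/np.tan(np.radians(c["fov_y"])/2)
    return c
def pix2z(c,u,v,z):
    d=c["T"][:3,:3]@np.array([(u-c["cx"])/c["f"],(v-c["cy"])/c["f"],1]);o=c["T"][:3,3]
    return (o+d*(z-o[2])/d[2]).round(4)
def proj(c,p):
    q=np.linalg.inv(c["T"])@np.append(p,1);return (c["cx"]+c["f"]*q[0]/q[2],c["cy"]+c["f"]*q[1]/q[2])
def save(c,n,box=None,k=1):
    im=c["img"][:,:,::-1]
    if box: im=im[box[1]:box[3],box[0]:box[2]]
    cv2.imwrite("pics/"+n,cv2.resize(np.ascontiguousarray(im),None,fx=k,fy=k,interpolation=cv2.INTER_CUBIC))
def tri(c1,p1,c2,p2):
    A=[];b=[]
    for c,(u,v) in((c1,p1),(c2,p2)):
        d=c["T"][:3,:3]@np.array([(u-c["cx"])/c["f"],(v-c["cy"])/c["f"],1]);d/=np.linalg.norm(d)
        P=np.eye(3)-np.outer(d,d);A.append(P);b.append(P@c["T"][:3,3])
    A=np.vstack(A);b=np.hstack(b);x=np.linalg.lstsq(A,b,rcond=None)[0];return x.round(4),np.linalg.norm(A@x-b).round(4)
E
python3 - <<'E'
from h import *
import pickle
print(get_state())
d={}
for n in("top","side"):
    c=cam(n);d[n]=c;save(c,n+"0.png",None,1.4);print(n,c["T"].round(3),c["fov_y"],c["cx"],c["cy"])
pickle.dump(d,open("c.pkl","wb"))
E
```

```text
{'time': 0.0, 'qpos': array([-1.27198838e+00,  2.87172981e-01,  1.57821278e+00, -3.93482892e-05,
        1.27858387e+00, -1.49999342e-01]), 'dq': array([-0.00013475, -0.00117071, -0.00185211, -0.00033785, -0.0010919 ,
       -0.0016428 ]), 'joint_efforts': array([ 7.12845722e-04, -4.05979764e+01, -2.92625517e+01, -1.49042844e-04,
        5.76516250e-03, -1.66315218e-06]), 'eef_pos': array([ 0.29270377, -0.60752009,  0.2409229 ]), 'tcp_rot': array([-0.59818937,  0.37684278, -0.37555186,  0.59926604]), 'contact_force': array([ 0.12144023,  0.38633421, -0.0925216 ]), 'wrist_torque': array([-0.01515152,  0.00424531, -0.00722741]), 'opening': 1.0026288515608897}
top [[ 0.192 -0.961  0.198  0.442]
 [-0.981 -0.189  0.036  0.053]
 [ 0.003 -0.201 -0.98   0.939]
 [ 0.     0.     0.     1.   ]] 55.742931129650664 280.5787363459641 211.91673996106297
side [[ 0.988 -0.075  0.132  0.456]
 [-0.151 -0.555  0.818 -0.712]
 [ 0.012 -0.828 -0.56   0.61 ]
 [ 0.     0.     0.     1.   ]] 54.82170860067049 281.34418632135595 204.76623116151652
```

View pics/top0.png

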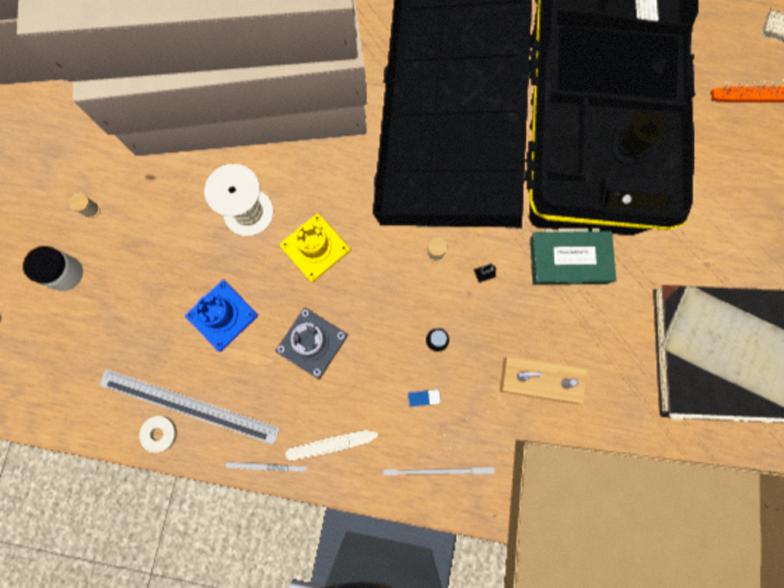

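View pics/side0.png

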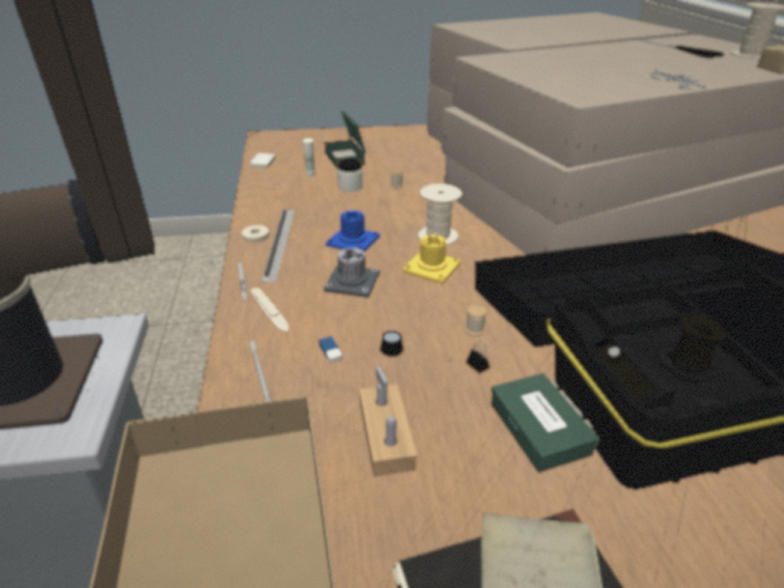

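Top view (display pixels at 1.4x): the grey chuck is at (310,342), with blue (218,312) and yellow (315,245) look-alikes. The rack is at (545,380), with a bladed bit at (528,376) and a round bit at (570,382). In the side view the round bit is the nearer one at (390,430) and the blade is at (381,387). I'll confirm this in an enlarged crop.

```bash
python3 - <<'E'
from h import *
import pickle
d=pickle.load(open("c.pkl","rb"));t,s=d["top"]["img"],d["side"]["img"]
f=lambda im,x,y,w,h,k:cv2.resize(np.ascontiguousarray(im[y:y+h,x:x+w,::-1]),None,fx=k,fy=k,interpolation=cv2.INTER_CUBIC)
a=np.hstack([f(t,350,245,80,60,5),f(t,185,210,80,60,5)])
b=np.hstack([f(s,245,250,80,60,5),f(s,222,165,80,60,5)])
cv2.imwrite("pics/crop.png",np.vstack([a,b]))
E
```

```text
(no output)
```

View pics/crop.png

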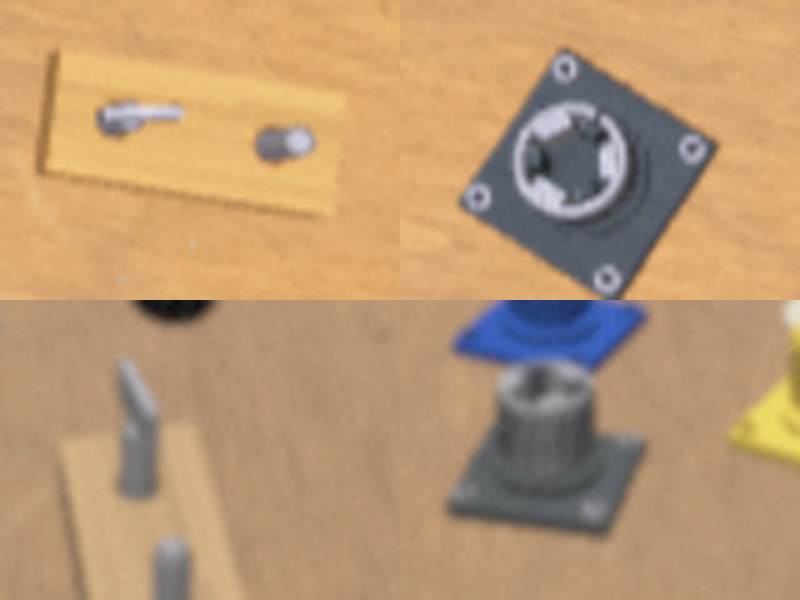

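The crop confirms it: the domed bit has its nose at top-image px (410,273), the bladed bit is at (376,269), and the grey metal chuck's ring centre is at (219,242). Next I'll work out world positions.

```bash
python3 - <<'E'
from h import *
import pickle
d=pickle.load(open("c.pkl","rb"));t,s=d["top"],d["side"]
print("nose",pix2z(t,410,273.2,.069),pix2z(t,403.4,274,.030))
print("flat foot@30",pix2z(t,373.6,268.8,.030),"blade",pix2z(t,382.5,267.6,.080))
print("side nose",pix2z(s,279.4,298.5,.070))
print("chuck",pix2z(t,219,242,.064),pix2z(s,251,180.6,.064))
print([pix2z(t,185+x/5,210+y/5,.012) for x,y in((165,67),(293,150),(207,280),(78,197))])
q=get_state();M=R.from_quat(q["tcp_rot"]).as_matrix();print(M.round(3))
g=pix2z(t,219,242,.064);
E
```

```text
nose [ 0.5381 -0.2163  0.069 ] [ 0.5378 -0.214   0.03  ]
flat foot@30 [ 0.5364 -0.1459  0.03  ] blade [ 0.5374 -0.1534  0.08  ]
side nose [ 0.5352 -0.2162  0.07  ]
chuck [0.5253 0.2063 0.064 ] [0.5227 0.2085 0.064 ]
[array([0.573 , 0.2276, 0.012 ]), array([0.546 , 0.1598, 0.012 ]), array([0.479 , 0.1862, 0.012 ]), array([0.5051, 0.2538, 0.012 ])]
[[ 0.434 -0.001  0.901]
 [-0.901  0.002  0.434]
 [-0.002 -1.     0.   ]]
```

```bash
T='{"x":-20.6,"z":32.5}'; python3 -m inch '[{"x":-20.6,"z":32.5,"hand":-1},{"x":-20.6,"z":32.5,"hand":-1},{"x":-20.6,"z":32.5,"hand":-1},{"x":-20.6,"z":32.5,"hand":-1},{"x":-20.6,"z":32.5,"hand":-1}]'
python3 -m inch '[{"x":-20.6,"z":32.5,"hand":-1},{"x":-20.6,"z":32.5,"hand":-1},{"x":-20.6,"z":32.5,"hand":-1},{"x":-20.6,"z":32.5,"hand":-1},{"x":-20.6,"z":32.5,"hand":-1}]'
python3 -m inch '[{"x":-20.6,"z":32.5,"hand":-1},{"x":-20.6,"z":32.5,"hand":-1},{"ay":-0.1247,"hand":-1},{"ay":-0.1247,"hand":-1},{"ay":-0.1247,"hand":-1}]'
python3 -m inch '[{"ay":-0.1247,"hand":-1},{"ay":-0.1247,"hand":-1},{"ay":-0.1247,"hand":-1},{"ay":-0.1247,"hand":-1},{"ay":-0.1247,"hand":-1}]'
python3 -m inch '[{"ay":-0.1247,"hand":-1},{"y":30,"hand":-1},{"y":30,"hand":-1},{"hand":-1},{"hand":-1}]'
python3 - <<'E'
from h import *
c=cam("wrist");save(c,"w1.png");s=get_state();print(s["eef_pos"],R.from_quat(s["tcp_rot"]).as_matrix().round(3),s["qpos"].round(3),c["T"].round(3))
print(proj(c,[.537,-.215,.072]),proj(c,[.537,-.215,.03]))
import pickle;pickle.dump(c,open("w1.pkl","wb"))
E
```

```text
[ 0.29275745 -0.60766052  0.24123967] [[ 0.434 -0.001  0.901]
 [-0.901  0.002  0.434]
 [-0.002 -1.     0.   ]] [-1.272  0.287  1.578  0.     1.279 -0.15 ] [[ 0.434 -0.868 -0.241  0.353]
 [-0.901 -0.419 -0.112 -0.578]
 [-0.004  0.265 -0.964  0.373]
 [ 0.     0.     0.     1.   ]]
(np.float64(-136.97341647080975), np.float64(-449.8690108270682)) (np.float64(-68.11032254830906), np.float64(-356.44104448171345))validation failed for argument at $[0]...
validation failed for argument at $[0]...
validation failed for argument at $[0]...
validation failed for argument at $[0]...
validation failed for argument at $[0]...
```

View pics/w1.png

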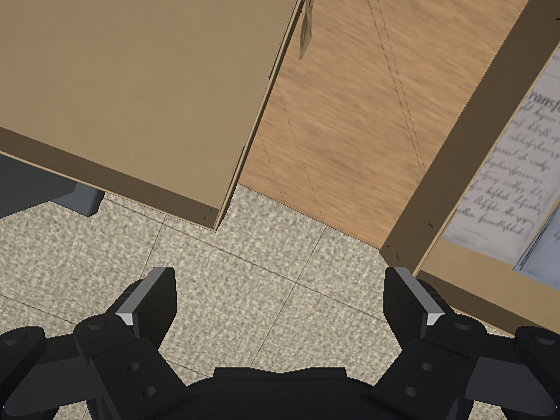

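The wrist view shows only the floor and box edges, because the arm hasn't moved: rows must contain every key. I'll resend them complete.

```bash
python3 -m inch '[{"ax":0,"ay":0,"az":0,"x":-20.6,"y":0,"z":32.5,"hand":-1},{"ax":0,"ay":0,"az":0,"x":-20.6,"y":0,"z":32.5,"hand":-1},{"ax":0,"ay":0,"az":0,"x":-20.6,"y":0,"z":32.5,"hand":-1},{"ax":0,"ay":0,"az":0,"x":-20.6,"y":0,"z":32.5,"hand":-1},{"ax":0,"ay":0,"az":0,"x":-20.6,"y":0,"z":32.5,"hand":-1}]'
```

```text
time: 0.57
eef_pos: [0.3951, -0.4431, 0.2419]
tcp_rot: [-0.598, 0.377, -0.376, 0.599]
contact_force: [0.6, -0.8, -0.3]
opening: 1.0
```

```bash
python3 -m inch '[{"ax":0,"ay":0,"az":0,"x":-20.6,"y":0,"z":32.5,"hand":-1},{"ax":0,"ay":0,"az":0,"x":-20.6,"y":0,"z":32.5,"hand":-1},{"ax":0,"ay":0,"az":0,"x":-20.6,"y":0,"z":32.5,"hand":-1},{"ax":0,"ay":0,"az":0,"x":-20.6,"y":0,"z":32.5,"hand":-1},{"ax":0,"ay":0,"az":0,"x":-20.6,"y":0,"z":32.5,"hand":-1}]'
python3 -m inch '[{"ax":0,"ay":0,"az":0,"x":-20.6,"y":0,"z":32.5,"hand":-1},{"ax":0,"ay":0,"az":0,"x":-20.6,"y":0,"z":32.5,"hand":-1},{"ax":0,"ay":-0.1247,"az":0,"x":0,"y":0,"z":0,"hand":-1},{"ax":0,"ay":-0.1247,"az":0,"x":0,"y":0,"z":0,"hand":-1},{"ax":0,"ay":-0.1247,"az":0,"x":0,"y":0,"z":0,"hand":-1}]'
python3 -m inch '[{"ax":0,"ay":-0.1247,"az":0,"x":0,"y":10,"z":0,"hand":-1},{"ax":0,"ay":-0.1247,"az":0,"x":0,"y":10,"z":0,"hand":-1},{"ax":0,"ay":-0.1247,"az":0,"x":0,"y":10,"z":0,"hand":-1},{"ax":0,"ay":-0.1247,"az":0,"x":0,"y":10,"z":0,"hand":-1},{"ax":0,"ay":-0.1247,"az":0,"x":0,"y":10,"z":0,"hand":-1}]'
python3 -m inch '[{"ax":0,"ay":-0.1247,"az":0,"x":0,"y":10,"z":0,"hand":-1},{"ax":0,"ay":0,"az":0,"x":0,"y":0,"z":0,"hand":-1},{"ax":0,"ay":0,"az":0,"x":0,"y":0,"z":0,"hand":-1}]'
cat > look.py <<'E'
from h import *
import sys,pickle
c=cam("wrist");save(c,sys.argv[1]+".png");s=get_state();print(s["time"],s["eef_pos"].round(4),R.from_quat(s["tcp_rot"]).as_matrix().round(3),s["qpos"].round(3))
print([np.round(proj(c,p),1) for p in json.loads(sys.argv[2])] if 0 else [np.round(proj(c,p),1) for p in eval(sys.argv[2])])
pickle.dump(c,open(sys.argv[1]+".pkl","wb"))
E
python3 look.py w2 '[[.537,-.215,.072],[.537,-.215,.03]]'
```

```text
time: 0.98
eef_pos: [0.4968, -0.2796, 0.2421]
tcp_rot: [-0.599, 0.376, -0.376, 0.599]
contact_force: [0.9, -1.4, 0.3]
opening: 1.003
time: 1.4
eef_pos: [0.5373, -0.2149, 0.2419]
tcp_rot: [-0.659, 0.256, -0.255, 0.659]
contact_force: [0.5, 0.0, -0.7]
opening: 0.997
time: 1.82
eef_pos: [0.5368, -0.216, 0.1915]
tcp_rot: [-0.706, 0.042, -0.042, 0.706]
contact_force: [0.6, -0.4, 0.3]
opening: 0.999
time: 2.07
eef_pos: [0.5365, -0.2159, 0.1814]
tcp_rot: [-0.707, 0.002, -0.0, 0.708]
contact_force: [0.4, -0.2, -0.1]
opening: 1.001
2.1167 [ 0.537  -0.2162  0.1824] [[ 1.    -0.     0.003]
 [-0.003  0.     1.   ]
 [-0.    -1.     0.   ]] [-0.558  0.133  1.87  -0.     1.139 -0.555]
[array([281.3, 213.7]), array([281.1, 200.3])]
```

View pics/w2.png

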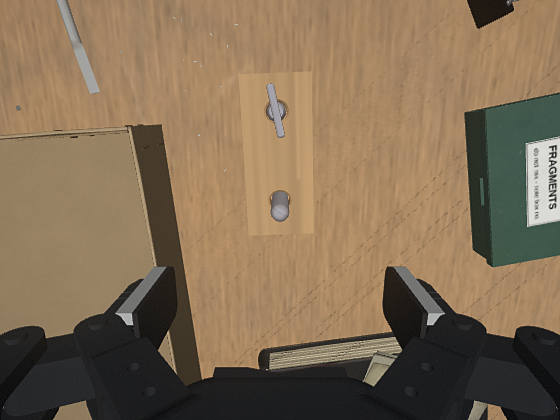

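The wrist view has the round nose at (280,213), against a predicted (281,214), and the blade clear at (276,110). The box wall on the left is about 86 mm away, so I'll part-close the fingers and descend.

```bash
python3 -m inch '[{"ax":0,"ay":0,"az":0,"x":-0.4,"y":20,"z":1,"hand":-0.2},{"ax":0,"ay":0,"az":0,"x":0,"y":25,"z":0,"hand":-0.2},{"ax":0,"ay":0,"az":0,"x":0,"y":25,"z":0,"hand":-0.2},{"ax":0,"ay":0,"az":0,"x":0,"y":25,"z":0,"hand":-0.2},{"ax":0,"ay":0,"az":0,"x":0,"y":20,"z":0,"hand":-0.2}]' 40
python3 -m inch '[{"ax":0,"ay":0,"az":0,"x":0,"y":10,"z":0,"hand":-0.2},{"ax":0,"ay":0,"az":0,"x":0,"y":0,"z":0,"hand":-0.2},{"ax":0,"ay":0,"az":0,"x":0,"y":0,"z":0,"hand":1},{"ax":0,"ay":0,"az":0,"x":0,"y":0,"z":0,"hand":1},{"ax":0,"ay":0,"az":0,"x":0,"y":0,"z":0,"hand":1}]' 40
python3 -m inch '[{"ax":0,"ay":0,"az":0,"x":0,"y":0,"z":0,"hand":1},{"ax":0,"ay":0,"az":0,"x":0,"y":0,"z":0,"hand":1},{"ax":0,"ay":0,"az":0,"x":0,"y":0,"z":0,"hand":1},{"ax":0,"ay":0,"az":0,"x":0,"y":0,"z":0,"hand":1},{"ax":0,"ay":0,"az":0,"x":0,"y":0,"z":0,"hand":1}]' 40
```

```text
time: 2.53
eef_pos: [0.5367, -0.2152, 0.0666]
tcp_rot: [0.707, -0.001, 0.001, -0.707]
contact_force: [-0.8, -0.4, -0.5]
opening: 0.602
time: 2.95
eef_pos: [0.5379, -0.216, 0.0594]
tcp_rot: [0.708, 0.001, 0.001, -0.706]
contact_force: [0.1, -0.9, 0.4]
opening: 0.176
time: 3.37
eef_pos: [0.5378, -0.216, 0.0594]
tcp_rot: [0.708, 0.001, 0.001, -0.706]
contact_force: [-0.7, 0.6, 5.8]
opening: 0.139
```

```bash
python3 -m inch '[{"ax":0,"ay":0,"az":0,"x":0,"y":-5,"z":0,"hand":1},{"ax":0,"ay":0,"az":0,"x":0,"y":-10,"z":0,"hand":1},{"ax":0,"ay":0,"az":0,"x":0,"y":-15,"z":0,"hand":1},{"ax":0,"ay":0,"az":0,"x":0,"y":-25,"z":0,"hand":1},{"ax":0,"ay":0,"az":0,"x":0,"y":-25,"z":0,"hand":1}]' 60
python3 -m inch '[{"ax":0,"ay":0,"az":0,"x":0,"y":-20,"z":0,"hand":1},{"ax":0,"ay":0,"az":0,"x":0,"y":0,"z":0,"hand":1},{"ax":0,"ay":0,"az":0,"x":0,"y":0,"z":0,"hand":1}]'
python3 look.py w3 '[[.537,-.215,.03]]'
python3 - <<'E'
from h import *
c=cam("side");s=get_state();p=s["eef_pos"]
print([np.round(proj(c,p-[0,0,d])) for d in(0,.05)])
import pickle;w=pickle.load(open("w3.pkl","rb"))["img"]
a=cv2.resize(np.ascontiguousarray(w[200:420,180:380,::-1]),(400,440))
u,v=map(int,proj(c,p));b=cv2.resize(np.ascontiguousarray(c["img"][v-50:v+60,u-50:u+50,::-1]),(400,440),interpolation=cv2.INTER_CUBIC)
print(u,v);cv2.imwrite("pics/g.png",np.hstack([a,b]))
E
```

```text
time: 3.78
eef_pos: [0.5356, -0.2145, 0.1373]
tcp_rot: [-0.706, 0.001, 0.001, 0.708]
contact_force: [0.1, -1.5, -0.6]
opening: 0.137
time: 4.03
eef_pos: [0.5371, -0.2154, 0.1586]
tcp_rot: [0.708, 0.001, 0.001, -0.707]
contact_force: [-0.8, -0.5, -2.2]
opening: 0.139
4.0833 [ 0.5362 -0.2149  0.1568] [[ 1.    -0.001 -0.   ]
 [ 0.     0.     1.   ]
 [-0.001 -1.     0.   ]] [-0.557  0.16   1.891  0.     1.092 -0.557]
[array([279.7, 207.2])]
[array([280., 262.]), array([280., 283.])]
279 261
```

View pics/g.png

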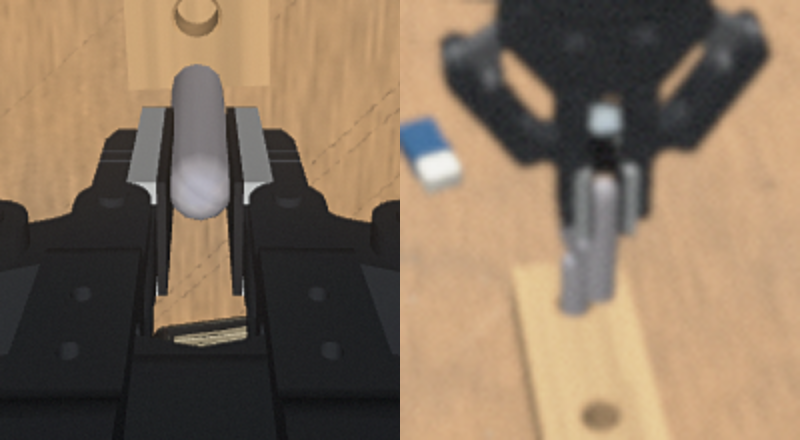

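The bit is held upright between the pads and its hole at (390,30) in the crop is empty. Next, carry it to the chuck.

```bash
python3 -m inch '[{"ax":0,"ay":0,"az":0,"x":0,"y":-20,"z":25,"hand":1},{"ax":0,"ay":0,"az":0,"x":-1.1,"y":0,"z":38,"hand":1},{"ax":0,"ay":0,"az":0,"x":-1.1,"y":0,"z":38,"hand":1},{"ax":0,"ay":0,"az":0,"x":-1.1,"y":0,"z":38,"hand":1},{"ax":0,"ay":0,"az":0,"x":-1.1,"y":0,"z":38,"hand":1}]'
python3 -m inch '[{"ax":0,"ay":0,"az":0,"x":-1.1,"y":0,"z":38,"hand":1},{"ax":0,"ay":0,"az":0,"x":-1.1,"y":0,"z":38,"hand":1},{"ax":0,"ay":0,"az":0,"x":-1.1,"y":0,"z":38,"hand":1},{"ax":0,"ay":0,"az":0,"x":-1.1,"y":0,"z":38,"hand":1},{"ax":0,"ay":0,"az":0,"x":-1.1,"y":0,"z":38,"hand":1}]'
python3 -m inch '[{"ax":0,"ay":0,"az":0,"x":-1.1,"y":0,"z":30,"hand":1},{"ax":0,"ay":0,"az":0,"x":-1.1,"y":0,"z":20,"hand":1},{"ax":0,"ay":0,"az":0,"x":0,"y":0,"z":5,"hand":1},{"ax":0,"ay":0,"az":0,"x":0,"y":0,"z":0,"hand":1},{"ax":0,"ay":0,"az":0,"x":0,"y":0,"z":0,"hand":1}]'
python3 look.py w4 '[[.525,.207,.064],[.525,.207,.03],get_state()["eef_pos"]-[0,0,.05],get_state()["eef_pos"]+[0,0,.01]]'
```

```text
time: 4.55
eef_pos: [0.5305, -0.0364, 0.1749]
tcp_rot: [-0.707, 0.002, 0.001, 0.708]
contact_force: [0.5, 0.6, -1.2]
opening: 0.131
time: 4.97
eef_pos: [0.5248, 0.1535, 0.1748]
tcp_rot: [0.707, -0.001, -0.002, -0.707]
contact_force: [0.4, -0.2, -2.2]
opening: 0.137
time: 5.38
eef_pos: [0.5237, 0.2062, 0.1757]
tcp_rot: [0.708, -0.001, -0.001, -0.707]
contact_force: [-0.8, -0.3, -1.7]
opening: 0.137
5.4333 [0.5239 0.2058 0.1761] [[ 1.    -0.002  0.   ]
 [-0.    -0.001  1.   ]
 [-0.002 -1.    -0.001]] [ 1.940e-01  1.070e-01  1.912e+00 -1.000e-03  1.125e+00  1.950e-01]
[array([282.6, 212.6]), array([282.3, 201.6]), array([281.3, 244.4]), array([281.7, 299. ])]
```

View pics/w4.png

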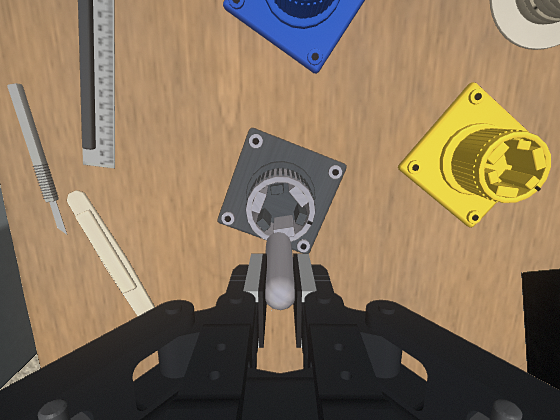

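The wrist view shows the grey chuck ring centred at about (280.5,210), with bolts at (255,141), (335,172), (303,247) and (228,219). The blue and yellow look-alikes are well apart.

```bash
python3 - <<'E'
from h import *
import pickle
c=pickle.load(open("w4.pkl","rb"));print(pix2z(c,280.5,210,.064),pix2z(c,280.25,194.75,.013))
g=pickle.load(open("w2.pkl","rb"));print(pix2z(g,280,213,.068),pix2z(g,280,201,.03)) 
E
```

```text
[0.5235 0.209  0.064 ] [0.5233 0.209  0.013 ]
[ 0.5361 -0.2156  0.068 ] [ 0.536  -0.2156  0.03  ]
```

```bash
python3 -m inch '[{"ax":0,"ay":0,"az":0,"x":-0.2,"y":15,"z":2.6,"hand":1},{"ax":0,"ay":0,"az":0,"x":0,"y":20,"z":0,"hand":1},{"ax":0,"ay":0,"az":0,"x":0,"y":15,"z":0,"hand":1},{"ax":0,"ay":0,"az":0,"x":0,"y":6,"z":0,"hand":1},{"ax":0,"ay":0,"az":0,"x":0,"y":0,"z":0,"hand":1}]'
python3 -m inch '[{"ax":0,"ay":0,"az":0,"x":0,"y":8,"z":0,"hand":1},{"ax":0,"ay":0,"az":0,"x":0,"y":8,"z":0,"hand":1},{"ax":0,"ay":0,"az":0,"x":0,"y":8,"z":0,"hand":1},{"ax":0,"ay":0,"az":0,"x":0,"y":8,"z":0,"hand":1},{"ax":0,"ay":0,"az":0,"x":0,"y":0,"z":0,"hand":1}]'
```

```text
time: 5.85
eef_pos: [0.523, 0.2078, 0.1191]
tcp_rot: [0.707, -0.002, -0.001, -0.707]
contact_force: [-0.6, -0.3, -1.1]
opening: 0.132
time: 6.27
eef_pos: [0.5229, 0.2091, 0.0872]
tcp_rot: [0.707, -0.001, -0.001, -0.707]
contact_force: [0.2, -0.2, -1.5]
opening: 0.137
```

Inside the bore with no contact yet; I'll ease it down to the floor.

```bash
python3 -m inch '[{"ax":0,"ay":0,"az":0,"x":0.4,"y":2,"z":0,"hand":1},{"ax":0,"ay":0,"az":0,"x":0,"y":2,"z":0,"hand":1},{"ax":0,"ay":0,"az":0,"x":0,"y":1,"z":0,"hand":1},{"ax":0,"ay":0,"az":0,"x":0,"y":0,"z":0,"hand":1}]'
```

```text
time: 6.6
eef_pos: [0.5246, 0.2095, 0.0844]
tcp_rot: [-0.707, -0.0, 0.0, 0.707]
contact_force: [-0.3, -0.1, -1.7]
opening: 0.137
```

```bash
python3 -m inch '[{"ax":0,"ay":0,"az":0,"x":0,"y":1,"z":0,"hand":1},{"ax":0,"ay":0,"az":0,"x":0,"y":1,"z":0,"hand":1},{"ax":0,"ay":0,"az":0,"x":0,"y":0,"z":0,"hand":1}]'
```

```text
time: 6.85
eef_pos: [0.5246, 0.2094, 0.0823]
tcp_rot: [-0.707, -0.0, 0.0, 0.707]
contact_force: [-0.0, -0.1, -0.9]
opening: 0.134
```

```bash
python3 -m inch '[{"ax":0,"ay":0,"az":0,"x":0,"y":1,"z":0,"hand":1},{"ax":0,"ay":0,"az":0,"x":0,"y":0.5,"z":0,"hand":1},{"ax":0,"ay":0,"az":0,"x":0,"y":0,"z":0,"hand":1}]'
```

```text
time: 7.1
eef_pos: [0.5249, 0.2095, 0.0815]
tcp_rot: [-0.707, -0.0, -0.0, 0.707]
contact_force: [-1.9, -0.9, 2.2]
opening: 0.138
```

Floor contact: Fz rose from about -1.5 N to +2.2 N. I'll release, raise and look.

```bash
python3 -m inch '[{"ax":0,"ay":0,"az":0,"x":0,"y":0,"z":0,"hand":0.5},{"ax":0,"ay":0,"az":0,"x":0,"y":0,"z":0,"hand":0},{"ax":0,"ay":0,"az":0,"x":0,"y":0,"z":0,"hand":-0.5},{"ax":0,"ay":0,"az":0,"x":0,"y":0,"z":0,"hand":-1},{"ax":0,"ay":0,"az":0,"x":0,"y":-5,"z":0,"hand":-1}]'
python3 -m inch '[{"ax":0,"ay":0,"az":0,"x":0,"y":-25,"z":0,"hand":-1},{"ax":0,"ay":0,"az":0,"x":0,"y":-25,"z":0,"hand":-1},{"ax":0,"ay":0,"az":0,"x":0,"y":-25,"z":0,"hand":-1},{"ax":0,"ay":0,"az":0,"x":0,"y":0,"z":0,"hand":-1}]'
python3 look.py w5 '[[.5236,.2088,.064],[.5236,.2088,.03],[.5236,.2088,.09]]'
python3 - <<'E'
from h import *
import pickle;save(pickle.load(open("w5.pkl","rb")),"w5c.png",(190,120,390,270),3)
E
```

```text
time: 7.52
eef_pos: [0.5237, 0.2092, 0.0848]
tcp_rot: [0.707, -0.001, -0.001, -0.707]
contact_force: [0.2, 1.2, -0.2]
opening: 0.809
time: 7.85
eef_pos: [0.5281, 0.2102, 0.1674]
tcp_rot: [-0.706, -0.004, -0.004, 0.708]
contact_force: [0.7, 0.0, 0.9]
opening: 0.999
7.9 [0.5269 0.2099 0.1649] [[ 1.     0.008 -0.   ]
 [ 0.     0.002  1.   ]
 [ 0.008 -1.     0.002]] [0.2   0.124 1.915 0.    1.095 0.2  ]
[array([272.4, 219.2]), array([272.8, 207.3]), array([272.1, 230.8])]
```

View pics/w5c.png

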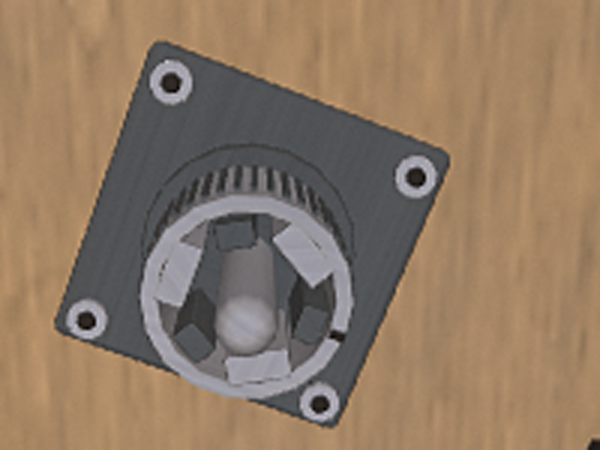

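The bit stands upright in the bore, nose at px (272,228) and ring centre at (272,219), matching the prediction. Next, descend over the sleeve.

```bash
python3 -m inch '[{"ax":0,"ay":0,"az":0,"x":0,"y":15,"z":0,"hand":-1},{"ax":0,"ay":0,"az":0,"x":0,"y":20,"z":0,"hand":-1},{"ax":0,"ay":0,"az":0,"x":0,"y":15,"z":0,"hand":-1},{"ax":0,"ay":0,"az":0,"x":0,"y":0,"z":0,"hand":-1},{"ax":0,"ay":0,"az":0,"x":0,"y":0,"z":0,"hand":-1}]' 80
```

```text
time: 8.32
eef_pos: [0.5232, 0.2091, 0.1091]
tcp_rot: [0.707, -0.001, -0.001, -0.707]
contact_force: [-0.5, -0.4, 0.6]
opening: 1.001
```

```bash
python3 -m inch '[{"ax":0,"ay":0,"az":0,"x":0,"y":15,"z":0,"hand":-1},{"ax":0,"ay":0,"az":0,"x":0,"y":20,"z":0,"hand":-1},{"ax":0,"ay":0,"az":0,"x":0,"y":15,"z":0,"hand":-1},{"ax":0,"ay":0,"az":0,"x":0,"y":13,"z":0,"hand":-1},{"ax":0,"ay":0,"az":0,"x":0,"y":0,"z":0,"hand":-1}]'
python3 -m inch '[{"ax":0,"ay":0,"az":0,"x":0,"y":0,"z":0,"hand":1},{"ax":0,"ay":0,"az":0,"x":0,"y":0,"z":0,"hand":1},{"ax":0,"ay":0,"az":0,"x":0,"y":0,"z":0,"hand":1},{"ax":0,"ay":0,"az":0,"x":0,"y":0,"z":0,"hand":1},{"ax":0,"ay":0,"az":0,"x":0,"y":0,"z":0,"hand":1}]' 80
```

```text
time: 8.73
eef_pos: [0.5231, 0.2091, 0.0457]
tcp_rot: [0.707, -0.001, -0.002, -0.707]
contact_force: [-0.7, 0.6, -0.7]
opening: 1.0
time: 9.15
eef_pos: [0.5238, 0.2096, 0.05]
tcp_rot: [0.707, -0.001, -0.001, -0.707]
contact_force: [-6.8, -0.3, 8.6]
opening: 0.576
```

```bash
python3 -m inch '[{"ax":0,"ay":0.1,"az":0,"x":0,"y":-2,"z":0,"hand":1},{"ax":0,"ay":0.1,"az":0,"x":0,"y":0,"z":0,"hand":1},{"ax":0,"ay":0.1,"az":0,"x":0,"y":0,"z":0,"hand":1},{"ax":0,"ay":0.1,"az":0,"x":0,"y":0,"z":0,"hand":1},{"ax":0,"ay":0.1,"az":0,"x":0,"y":0,"z":0,"hand":1}]' 80
cat > q.py <<'E'
from h import *
s=get_state();M=R.from_quat(s["tcp_rot"]).as_matrix();print("yaw",np.arctan2(M[1,0],M[0,0]).round(3),"tilt",M[2,1].round(4),"tq",s["wrist_torque"].round(2),"F",s["contact_force"].round(1),s["eef_pos"].round(4),s["opening"])
E
python3 q.py
```

```text
time: 9.57
eef_pos: [0.5247, 0.2094, 0.0502]
tcp_rot: [-0.685, 0.176, -0.176, 0.685]
contact_force: [2.4, -0.3, -3.6]
opening: 0.578
yaw -0.504 tilt -1.0 tq [0.12 0.11 0.14] F [ 2.4 -0.3 -3.6] [0.5247 0.2094 0.0502] 0.5781386227932285
```

Turning well, with 0.14 N m about z. I'll continue.

```bash
python3 -m inch '[{"ax":0,"ay":0.1,"az":0,"x":0,"y":0,"z":0,"hand":1},{"ax":0,"ay":0.1,"az":0,"x":0,"y":0,"z":0,"hand":1},{"ax":0,"ay":0.1,"az":0,"x":0,"y":0,"z":0,"hand":1},{"ax":0,"ay":0.1,"az":0,"x":0,"y":0,"z":0,"hand":1},{"ax":0,"ay":0.1,"az":0,"x":0,"y":0,"z":0,"hand":1}]' 80
python3 q.py
python3 -m inch '[{"ax":0,"ay":0.06,"az":0,"x":0,"y":0,"z":0,"hand":1},{"ax":0,"ay":0.06,"az":0,"x":0,"y":0,"z":0,"hand":1},{"ax":0,"ay":0.06,"az":0,"x":0,"y":0,"z":0,"hand":1}]' 80
python3 q.py
```

```text
time: 9.98
eef_pos: [0.5254, 0.2088, 0.0502]
tcp_rot: [-0.62, 0.339, -0.341, 0.62]
contact_force: [3.5, -3.1, -4.8]
opening: 0.58
yaw -1.004 tilt -1.0 tq [-0.08 -0.19  0.17] F [ 3.5 -3.1 -4.8] [0.5254 0.2088 0.0502] 0.5801210616503932
time: 10.23
eef_pos: [0.5256, 0.2085, 0.0502]
tcp_rot: [-0.587, 0.393, -0.395, 0.587]
contact_force: [2.9, -5.1, -5.1]
opening: 0.576
yaw -1.182 tilt -1.0 tq [-0.13 -0.3   0.24] F [ 2.9 -5.1 -5.1] [0.5256 0.2085 0.0502] 0.5755739053039192
```

```bash
python3 -m inch '[{"ax":0,"ay":0.05,"az":0,"x":0,"y":0,"z":0,"hand":1},{"ax":0,"ay":0.05,"az":0,"x":0,"y":0,"z":0,"hand":1},{"ax":0,"ay":0,"az":0,"x":0,"y":0,"z":0,"hand":1}]' 80
python3 q.py
```

```text
time: 10.48
eef_pos: [0.5256, 0.2083, 0.0502]
tcp_rot: [-0.567, 0.422, -0.424, 0.567]
contact_force: [2.7, -4.4, -4.3]
opening: 0.576
yaw -1.281 tilt -1.0 tq [-0.26 -0.38 -0.03] F [ 2.7 -4.4 -4.3] [0.5256 0.2083 0.0502] 0.5755096371566036
```

```bash
python3 -m inch '[{"ax":0,"ay":0.05,"az":0,"x":0,"y":0,"z":0,"hand":1},{"ax":0,"ay":0.05,"az":0,"x":0,"y":0,"z":0,"hand":1}]' 80
python3 q.py
python3 -m inch '[{"ax":0,"ay":0.05,"az":0,"x":0,"y":0,"z":0,"hand":1},{"ax":0,"ay":0.03,"az":0,"x":0,"y":0,"z":0,"hand":1}]' 80
python3 q.py
```

```text
time: 10.65
eef_pos: [0.5257, 0.2081, 0.0503]
tcp_rot: [0.548, -0.445, 0.449, -0.547]
contact_force: [2.8, -0.7, -5.4]
opening: 0.575
yaw -1.37 tilt -1.0 tq [ 0.64 -0.25  3.88] F [ 2.8 -0.7 -5.4] [0.5257 0.2081 0.0503] 0.5747104754953615
time: 10.82
eef_pos: [0.523, 0.2076, 0.0504]
tcp_rot: [0.531, -0.47, 0.47, -0.525]
contact_force: [-5.5, -5.5, 3.4]
opening: 0.576
yaw -1.455 tilt -1.0 tq [-0.89  1.01  1.26] F [-5.5 -5.5  3.4] [0.523  0.2076 0.0504] 0.5764842406334834
```

The torque hit 3.9 N m at yaw of about -1.35, then the pads slipped, so the sleeve is at its stop. Release and lift.

```bash
python3 -m inch '[{"ax":0,"ay":0,"az":0,"x":0,"y":0,"z":0,"hand":-1},{"ax":0,"ay":0,"az":0,"x":0,"y":0,"z":0,"hand":-1},{"ax":0,"ay":0,"az":0,"x":0,"y":0,"z":0,"hand":-1},{"ax":0,"ay":0,"az":0,"x":0,"y":0,"z":0,"hand":-1},{"ax":0,"ay":0,"az":0,"x":0,"y":0,"z":0,"hand":-1}]' 
python3 -m inch '[{"ax":0,"ay":0,"az":0,"x":0,"y":-15,"z":0,"hand":-1},{"ax":0,"ay":0,"az":0,"x":0,"y":-30,"z":0,"hand":-1},{"ax":0,"ay":0,"az":0,"x":0,"y":-35,"z":0,"hand":-1},{"ax":0,"ay":0,"az":0,"x":0,"y":-35,"z":0,"hand":-1},{"ax":0,"ay":0,"az":0,"x":0,"y":-20,"z":0,"hand":-1}]'
python3 -m inch '[{"ax":0,"ay":0,"az":0,"x":0,"y":0,"z":0,"hand":-1},{"ax":0,"ay":0,"az":0,"x":0,"y":0,"z":0,"hand":-1},{"ax":0,"ay":0,"az":0,"x":0,"y":0,"z":0,"hand":-1}]'
python3 look.py w6 '[[.5236,.2088,.064],[.5236,.2088,.09],[.5236,.2088,.013]]'
python3 - <<'E'
from h import *
import pickle
w=pickle.load(open("w6.pkl","rb"));u,v=map(int,proj(w,[.5236,.2088,.06]));s=cam("side")["img"]
f=lambda im,x,y,W,H,k:cv2.resize(np.ascontiguousarray(im[y:y+H,x:x+W,::-1]),None,fx=k,fy=k,interpolation=cv2.INTER_CUBIC)
a=f(w["img"],u-70,v-70,140,140,3);b=f(s,222,145,84,84,5);c=f(s,245,240,70,84,5)
b=cv2.resize(b,(420,420));cv2.imwrite("pics/w6c.png",np.hstack([a,b])[:,:800]);print(u-70,v-70)
E
```

```text
time: 11.23
eef_pos: [0.5252, 0.2096, 0.0505]
tcp_rot: [-0.527, 0.471, -0.472, 0.527]
contact_force: [0.1, 0.9, -0.4]
opening: 1.003
time: 11.65
eef_pos: [0.5264, 0.2099, 0.1896]
tcp_rot: [-0.525, 0.47, -0.473, 0.529]
contact_force: [0.8, 0.5, 0.3]
opening: 0.998
time: 11.9
eef_pos: [0.5239, 0.2093, 0.1837]
tcp_rot: [0.527, -0.472, 0.471, -0.527]
contact_force: [0.6, 0.3, -0.4]
opening: 1.001
11.95 [0.5235 0.2092 0.1829] [[ 0.111 -0.003  0.994]
 [-0.994 -0.001  0.111]
 [ 0.    -1.    -0.003]] [0.2   0.101 1.904 0.    1.139 1.66 ]
[array([281.3, 209.5]), array([281.4, 219.4]), array([281.1, 194.6])]
211 138
```

View pics/w6c.png

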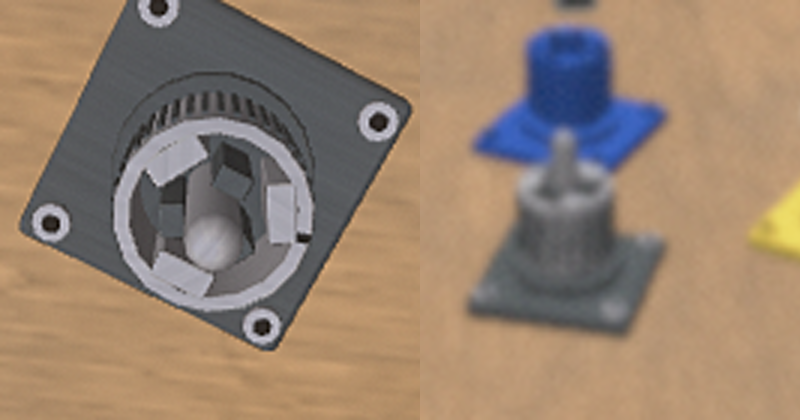

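The bit is centred and upright: nose at (282,219), predicted (281,219). The sleeve mark moved about 1.32 rad clockwise, which puts it at the stop. I'll check numerically that the flat bit is undisturbed, then hand in.

```bash
python3 - <<'E'
from h import *
import pickle
d=pickle.load(open("c.pkl","rb"))
for n,(x,y,w,h) in {"side":(262,255,22,38),"top":(366,262,24,14)}.items():
    a=d[n]["img"].astype(int);b=cam(n)["img"].astype(int)
    print(n,np.abs(a-b)[y:y+h,x:x+w].mean().round(2))
from plant import sign_off
print(sign_off())
E
```

```text
side 1.62
top 20.54
the job is handed in; nothing more can be done
None
```

The round-nosed bit is clamped nose up in the grey chuck, with the sleeve turned clockwise to its stop. I handed the job in at about 12 s of the 48 s; `sign_off` gives no verdict.

**Checks that passed:**
- **Bit position:** the last wrist picture puts the nose within about 1 px of the predicted chuck axis, and the bit looks upright. The foot touched the bore floor before I let go: the vertical force rose by about 3.7 N.
- **Sleeve:** the torque rose to about 3.9 N m at roughly 1.35 rad of hand turn, and then the pads slipped. The sleeve's mark had moved about 1.32 rad clockwise. I worked out that the jaws press on the bit from this; I did not measure the clamping force.
- **Robot clear:** the gripper was open with its TCP at 0.18 m, and the measured force was near zero.

**Check that disagreed:** I compared the flat bit's image patch with the start. The side view was unchanged (mean difference 1.6). The top view differed (20.5), and I did not look into it before handing in, because the same script handed the job in. The arm or its shadow covering that patch may explain it, but the side view is the only evidence that the flat bit stayed put. I felt no contact there.

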